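# Check-weigh a pair of corner keys on a beam scale

### The arm

A 6-joint arm with a two-finger parallel gripper is mounted at the origin on a cart in front of the work surface, level with it; the furniture and walls round the work are solid. World frame = base frame: x ahead of the robot, y to its left, z up, the work surface at z = 0. Lengths are in m, angles in degrees, forces in N, time in s.
With the tool pointing down it reaches from about 0.35 to 0.875 m from the base axis. Payload 4.2 kg.
Tool frame: the origin (TCP) lies on the mounting face of the last link; the fingertips stand 182 mm ahead of it and the grasp point (between the pads) lies 164 mm ahead of it (r.tcp_to_grasp is the distance from the TCP to the grasp point, in m); z points along the fingers, y is the line along which they close (so a half turn about z gives the same grasp; the last joint's range is limited). The gripper opens to 87 mm and grips with 3 to 60 N. Pads are 19 mm wide; open, the fingers measure 117 mm over their backs; the gripper's body (75 mm by 190 mm) begins 51 mm behind the grasp point.
Start: joints at [82.197, 22.042, 0.453, 0, -68.411, -14.817], TCP at [0.24, 0.577, 0.405] pointing down, gripper open.
Joint ranges: [-179.83, 179.83], [-69.29, 118.12], [-61.27, 80.66], [-181.25, 117.63], [-171.15, -9.14], [-177.46, 177.46]. Speed limits (degrees/s): [159.86, 159.86, 180, 180, 180, 180].

### API

Orientations are given as a 3x3 rotation matrix whose columns are the frame's x, y, z axes.
In Python, from station import sense, eyes, r gives the robot as it stands.
- The arm moves only by the tool jog_arm, never from a script. Its argument "increments" is a list of rows, each a list of 4 numbers: the shift along the tool's x, y, z normalised to -1 to 1, where 1 is 0.02 m, then the turn about the tool's z normalised to -1 to 1, where 1 is 0.08 rad. A call has 1 to 10 rows; each row shifts and turns the commanded pose from where the row before left it, along the tool's axes as they then stand; what a row does not reach is not made up. A row lasts 1/10 s, in which the tool goes at most 50 mm and 8.59 degrees, less where a joint would pass 70% of its speed; a pose out of reach is approached as far as the arm can. A call with a number of a shift or a turn outside -1 to 1 is refused whole. A call with a gripper value outside its range is refused whole. "grip" is the finger opening in mm, from 0 to 87, set as the call begins (left out, the last holds). The fingers move at their own pace and stop on an object; the grip force is fixed at half the most. Time passes only in rows, so rows that do not move let the fingers close. It gives the time, the measured TCP pose, the force, the opening and the grip force at its end, in the units of the state.
- sense(): the state, without advancing time (a new reading comes with each control period).
- eyes.capture(name): name is "scene" or "top" or "wrist"; returns the picture (400x640x3 uint8, blue, green, red); there is no depth.
- eyes.get_calibration(name): a dict with "camera_matrix" (3x3 intrinsics, pixels), "R" (3x3) and "t" (3): a world point X has camera coordinates R X + t; the wrist camera has in their place "T_tool_cam" (4x4, takes a point from camera to tool coordinates, whose origin is the TCP and whose axes are the flange's). Camera axes: x right, y down, z forward; pixel columns grow to the right and rows downward; lengths in m; the calibration is good to about 2 mm. A picture is of the moment at which its call begins: read the wrist's pose just before it. get_calibration takes no time and is no camera call.
- r.finish_job(): hands the job in; it is judged then, once.
Trained networks look in the newest picture that a camera, given by its name, has taken for a name from the list of things; names that differ only in an ending like _2 or _b are one class to them, and where a whole thing is asked for, a point or a joint stands for the part that bears it (a point fixed in the world has none). Each returns a list of dicts, best first, with "conf" (0 to 1); they miss things now and then, are a little off and sometimes report something else, mostly with a low value. They report only what shows in the picture. A call takes as long as a camera call. They do not tell look-alikes from the thing itself.
- eyes.spot_in(camera, name): "centre" ([x, y, z] in m, in world coordinates, good to about 4 mm: the middle of the surface that is visible of it).
- eyes.outline_of(camera, name): "mask" (400x640 bool, what is visible of it).
The state is a dict: "time_s": time; "joints": joint angles; "joint_velocities": joint speeds; "effort": joint torques, N m; "tcp_pos": TCP position; "ee_rot": TCP orientation; "wrist_force": force on the tool from outside, world axes, zero at the start; "moment": the same for the moment, N m; "gripper_width": opening from 0.0 (shut) to 1.0 (fully open); "gripper_force": force on a finger pad.
Only numpy, scipy, OpenCV 4.12 (cv2) and the standard library are available. Lean on these libraries where they do the work, as an engineer would, in place of code of your own. Each camera call takes 0.05 s, during which the arm holds its last target. There are 200 camera calls.

### The job

Make up the pair of corner keys on the bench scale and check it by weight: with the beam still locked, lower the corner key that lies on the desk gently into the scale's round dish beside the one already there, then ease the lock lever all the way over to free the beam and let it come to rest for a moment so that the pointer can be read. Then ease the lever all the way back to lock the beam again, and leave both keys in the dish, the check weight on its plate and everything else on the desk where it is.

Things in the scene. Friction and masses are not known exactly. Their poses are not given: they have to be found in the camera images.
- scale: Two-pan bench scale fixed on the desk, grey base 170 x 300 x 34 mm. Origin: on the desk under the beam's middle; x away from the lever's side (which faces the robot), y along the beam to the dish, z up. Beam pivot 105 mm up; index plate with pointer above it to 180 mm. The lever's shaft lies along x, 54 mm up; the lever swings in the plane x = -125 mm.
- beam (a joint): Tilt of the beam, rad: 0 level, positive when the dish goes down, stops at -0.085 and 0.085. The pans stay level. Swings freely once the lever is over and settles in about 2 s; a matched pair settles between the stops.
- lever (a joint): Lock lever, rad: 0 = beam locked (lever leans 0.50 rad from upright toward the dish, +y of the scale), 1.00 = beam free (leans 0.50 rad the other way), stops at both ends. It stays where it is left; about 2 N at the ball moves it. In the scale's frame the ball is at (-0.125, 0.085 sin(0.50 - q), 0.054 + 0.085 cos(0.50 - q)) m.
- lever_ball (a point): Centre of the lever's black ball, 22 mm across, at the end of a 9 mm steel rod, 85 mm from the shaft: 129 mm above the desk at either end of its swing, 139 mm midway.
- dish_floor (a point): Centre of the dish's floor, 130 mm to +y of the scale's middle and 129 mm above the desk when the beam is level. The round steel dish is 148 mm across inside at the floor and 180 mm at the rim, which is 19 mm above its floor. It moves with the beam.
- weight_plate_floor (a point): Centre of the small round weight plate (104 mm across) at the scale's other end, 130 mm to -y of the middle.
- check_weight: Steel weight with a knob, 34 mm across, 38 mm high, 150 g, standing on the weight plate. Origin: centre of its underside.
- loose_key: Cast metal corner key lying on the desk to the right of the scale, about 75 g: an L of two legs, 45 x 45 mm over all and 26 mm high. Origin: centre of the 45 mm square's underside. One leg fills x -22 to -5, y -22 to 22 mm; the other y 6 to 22, x -22 to 22 mm; so one quarter (x > -5, y < 6) is empty. z up.
- key_in_dish: The same sort of corner key, already in the half of the dish that is away from the lever side, lying in the same way up. Origin and axes as for the loose key.
- roller_carriage: Bystander: small metal sash roller carriage, 28 x 65 x 18 mm, on the desk behind and right of the loose key. Origin: centre of its underside.
- offcut_u: Bystander: aluminium U profile offcut, 32 x 160 x 26 mm, on the desk to the right. Origin: centre of its underside.
- tape_measure: Bystander: yellow pocket tape measure, 37 x 83 x 64 mm, standing on the desk in front of the scale. Origin: centre of its underside.
There are look-alikes about, which are no part of the job. What is shaped like the loose_key but black is not meant.

How it is judged (in metres and radians):
On the way, in this order (a step that is already met when the one before it is completed fails the run):
1. the loose key lies released in the dish while the beam is still locked (horizontal distance between loose_key and dish_floor below 0.065 m and z of loose_key in the frame of dish_floor between -0.005 and 0.04 m and linear speed of loose_key below 0.02 m/s and contact force between the fingers and loose_key below 0.1 N and value of joint lever below 0.12 rad), for 0.2 s.
2. the lever is fully over, and the freed beam has come to rest between its stops (value of joint lever above 0.88 rad and velocity of joint beam between -0.02 and 0.02 rad/s and value of joint beam between -0.075 and 0.075 rad), for 0.5 s.
At the end, for the whole second after the job is handed in: The lever is back within 0.12 rad of its locked end and the beam is level within 0.015 rad; both corner keys lie at rest in the dish (centres within 65 mm of its middle, at most 40 mm above its floor), and the check weight stands upright within 35 mm of its plate's middle (value of joint lever below 0.12 rad and value of joint beam between -0.015 and 0.015 rad and horizontal distance between each of loose_key, key_in_dish and dish_floor below 0.065 m and z of loose_key in the frame of dish_floor between -0.005 and 0.04 m and linear speed of each of loose_key, key_in_dish below 0.02 m/s and z of key_in_dish in the frame of dish_floor between -0.005 and 0.04 m and horizontal distance between check_weight and weight_plate_floor below 0.035 m and angle between check_weight's own z axis and vertical below 0.1 rad); the robot touches nothing.
It fails at once if the lever is moved off its locked end before the loose key is in the dish (value of joint lever above 0.3 rad and (horizontal distance between loose_key and dish_floor above 0.085 m or z of loose_key in the frame of dish_floor above 0.05 m)).
It fails at once if the loose key is dropped or thrown into the dish from more than about 3 cm (horizontal distance between loose_key and dish_floor below 0.09 m and z of loose_key in the frame of dish_floor below 0.08 m and linear speed of loose_key above 0.8 m/s).
It fails at once if the lever is slammed over (faster than 6 rad/s) (velocity of joint lever above 6 rad/s or velocity of joint lever below -6 rad/s).
It fails at once if the check weight is knocked off its place (horizontal distance between check_weight and weight_plate_floor above 0.04 m).
It fails at once if a bystander is moved by more than 3 cm (distance of any of roller_carriage, offcut_u, tape_measure from where it was at the start of the episode above 0.03 m).
It also fails if it takes over 69 s, if anything falls off the work surface, if the arm or the gripper's body presses on something with over 40 N, if the wrist force passes 120 N, or if a joint passes its speed limit or range.

## Working session

There is one attempt and no reset: what is moved stays moved. The work goes in short steps, Python scripts to look and compute and a tool call to move; the robot and the scene stay as the last step left them, time stands still between calls to the robot, and variables do not carry over. Pictures are saved under pics/ and viewed, at most 10 in all, crops included, and the job is handed in when it is done.

Besides the shell and the picture viewer there is one more tool, called after ">>>" by a JSON object that holds its "api" and its "payload". jog_arm: Moves the arm, as the interface text tells. Its arguments: {"type":"object","properties":{"increments":{"type":"array"},"grip":{"type":"number"}},"required":["increments"]}

```bash
mkdir -p pics
cat > h.py <<'E'
import numpy as np,cv2
from station import sense,eyes,r
def proj(c,X):
    k=eyes.get_calibration(c);p=k["R"]@np.array(X)+np.array(k["t"]).ravel();q=k["camera_matrix"]@p;return q[:2]/q[2]
def ray(c,uv,z):
    k=eyes.get_calibration(c);R=np.array(k["R"]);t=np.array(k["t"]).ravel()
    C=-R.T@t;d=R.T@np.linalg.inv(k["camera_matrix"])@np.array([uv[0],uv[1],1.]);return C+d*(z-C[2])/d[2]
E
python3 - <<'E'
from h import *
ims={c:eyes.capture(c) for c in("scene","top")}
for c in ims:
    cv2.imwrite(f"pics/{c}0.png",ims[c])
    for n in("loose_key","lever_ball","dish_floor","weight_plate_floor","check_weight","scale","roller_carriage","offcut_u","tape_measure"):
        for d in eyes.spot_in(c,n)[:3]:
            print(c,n,np.round(d["centre"],3),round(d["conf"],2),np.round(proj(c,d["centre"])))
s=sense();print(s["time_s"],s["tcp_pos"],np.round(s["ee_rot"],3))
E
```

```text
scene loose_key [ 0.503 -0.295  0.023] 0.76 [377. 270.]
scene loose_key [ 0.488 -0.186  0.024] 0.56 [344. 244.]
scene dish_floor [0.638 0.175 0.128] 0.82 [322. 137.]
scene weight_plate_floor [ 0.612 -0.101  0.128] 0.9 [369. 177.]
scene check_weight [ 0.613 -0.095  0.147] 0.76 [368. 170.]
scene scale [0.607 0.015 0.056] 0.67 [341. 182.]
scene scale [ 0.612 -0.098  0.127] 0.62 [368. 177.]
scene roller_carriage [ 0.642 -0.273  0.018] 0.65 [418. 246.]
scene offcut_u [ 0.578 -0.398  0.014] 0.8 [436. 291.]
scene tape_measure [0.375 0.008 0.035] 0.68 [267. 213.]
top loose_key [ 0.493 -0.181  0.025] 0.74 [347. 216.]
top loose_key [ 0.503 -0.292  0.023] 0.6 [388. 212.]
top lever_ball [0.508 0.052 0.067] 0.48 [259. 211.]
top dish_floor [0.642 0.17  0.128] 0.81 [209. 158.]
top check_weight [ 0.616 -0.087  0.153] 0.65 [311. 165.]
top scale [0.608 0.078 0.13 ] 0.68 [246. 170.]
top roller_carriage [ 0.64  -0.269  0.021] 0.49 [378. 162.]
top roller_carriage [ 0.613 -0.092  0.124] 0.22 [313. 167.]
top offcut_u [ 0.579 -0.392  0.004] 0.9 [422. 184.]
top tape_measure [0.385 0.026 0.059] 0.97 [270. 258.]
1.0 [0.24036418 0.57690226 0.40477358] [[ 0.923 -0.385  0.   ]
 [-0.385 -0.923  0.   ]
 [ 0.    -0.    -1.   ]]
```

View pics/top0.png

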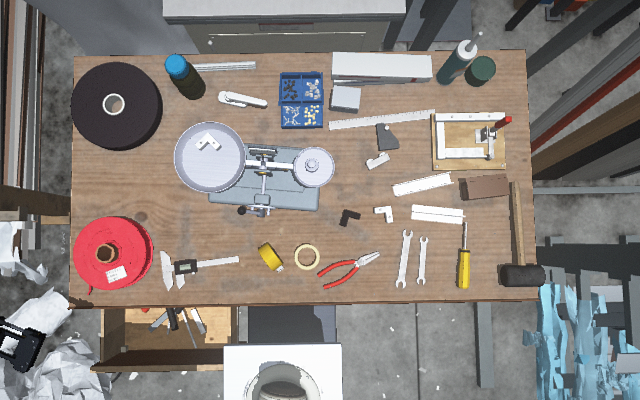

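View pics/scene0.png

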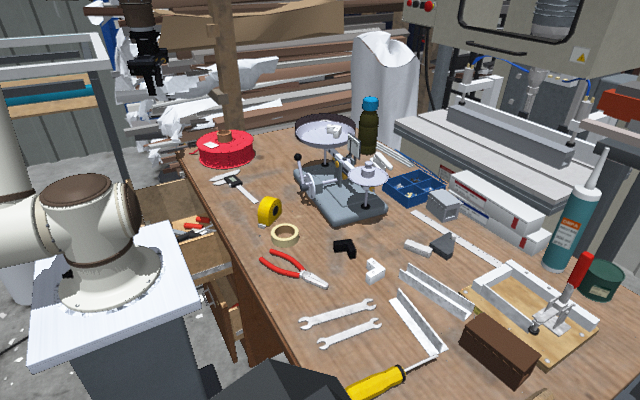

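Two L-shaped keys are candidates: black at top (350,217) and light metal at top (384,213). The metal one at about (0.503,-0.293) fits, because the task rules out the black one. I'll confirm this in a crop and refine the scale's pose.

Run:
```python
from h import *
T=cv2.imread("pics/top0.png");S=cv2.imread("pics/scene0.png")
a=cv2.resize(T[192:242,330:410],(800,500)[:2],interpolation=cv2.INTER_CUBIC)[:, :400*2]
a=cv2.resize(T[195:235,335:405],(399,228),interpolation=cv2.INTER_CUBIC)
b=cv2.resize(S[230:290,325:430],(399,228),interpolation=cv2.INTER_CUBIC)
c=cv2.resize(T[110:220,165:345],(399,244),interpolation=cv2.INTER_CUBIC)
d=cv2.resize(S[105:225,285:395],(266,290),interpolation=cv2.INTER_CUBIC)[:244]
d=cv2.copyMakeBorder(d,0,0,0,133,cv2.BORDER_CONSTANT)
cv2.imwrite("pics/crop1.png",np.vstack([np.hstack([a,b]),np.hstack([c,d])]))
for cam in("top","scene"):
    eyes.capture(cam)
    for n,z in(("dish_floor",.148),("weight_plate_floor",.128)):
        for d in eyes.outline_of(cam,n)[:1]:
            m=d["mask"].astype(np.uint8);cs,_=cv2.findContours(m,0,1);cn=max(cs,key=cv2.contourArea)
            pts=np.array([ray(cam,p[0],z)[:2] for p in cn],np.float32)
            print(cam,n,round(d["conf"],2),cv2.minEnclosingCircle(pts), cv2.fitEllipse(pts), cv2.boundingRect(cn))
    for d in eyes.outline_of(cam,"lever_ball")[:2]:
        ys,xs=np.nonzero(d["mask"]);print(cam,"lever",d["conf"],xs.min(),xs.max(),ys.min(),ys.max(),len(xs))
    for d in eyes.outline_of(cam,"loose_key")[:3]:
        ys,xs=np.nonzero(d["mask"]);print(cam,"key",d["conf"],xs.mean(),ys.mean(),len(xs))
print([np.round(ray("top",p,.129),3) for p in((241,211),)])
```

```text
top dish_floor 0.63 ((0.6409986019134521, 0.16638299822807312), 0.090084508061409) ((0.6410712599754333, 0.16607636213302612), (0.176027312874794, 0.17709973454475403), 108.9388656616211) (174, 121, 72, 72)
top weight_plate_floor 0.84 ((0.6146501898765564, -0.09254248440265656), 0.05161333084106445) ((0.6157322525978088, -0.09273575991392136), (0.09768791496753693, 0.0998850017786026), 167.223876953125) (294, 147, 41, 39)
top lever 0.74 173 335 121 193 5511
top lever 0.72 238 265 176 217 234
top key 0.66 384.64666666666665 212.69333333333333 150
top key 0.62 348.575 216.655 200
scene dish_floor 0.78 ((0.6166397333145142, 0.11083237826824188), 0.14735522866249084) ((0.6259169578552246, 0.14230813086032867), (0.16008450090885162, 0.2640635371208191), 146.96722412109375) (296, 121, 59, 43)
scene weight_plate_floor 0.67 ((0.614686131477356, -0.09241417795419693), 0.05483891814947128) ((0.6144821047782898, -0.09379386156797409), (0.09764718264341354, 0.1017526164650917), 19.028430938720703) (348, 167, 41, 20)
scene lever 0.42 361 373 161 177 163
scene key 0.81 345.3090379008746 247.61516034985422 343
scene key 0.67 374.11948051948053 271.44675324675325 385
scene key 0.43 310.6884615384615 174.53076923076924 260
[array([0.505, 0.091, 0.129])]
```

View pics/crop1.png

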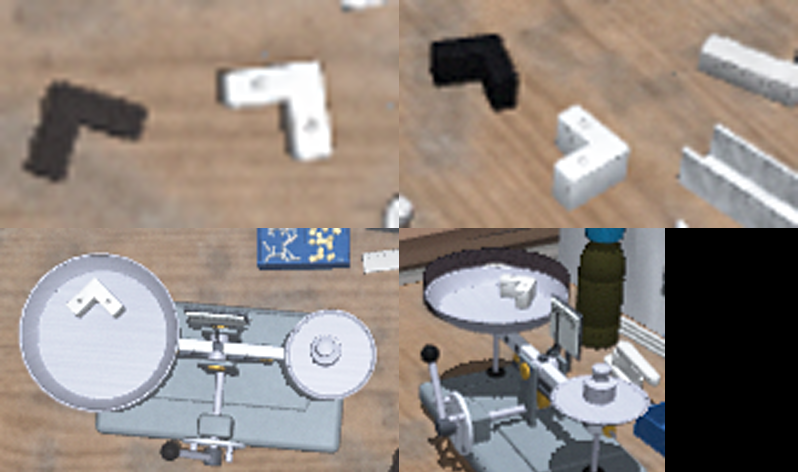

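Top crop: the light metal L is at top (384,213), with its corner toward +x/-y. The black L is the decoy. The scale axis runs from dish (0.641,0.166) to plate (0.615,-0.093), so the ball should be at about (0.508,0.090). The ball seen at top (241,211) agrees with that. I'll move over the key next.

>>> {"api": "jog_arm", "payload": {"increments": [[0.82,1,0,0],[0.82,1,0,0],[0.82,1,0,0],[0.82,1,0,0],[0.82,1,0,0],[0.82,1,0,0],[0.82,1,0,0],[0.82,1,0,0],[0.82,1,0,0],[0.82,1,0,0]], "grip": 45}}

```text
time_s: 2.5
tcp_pos: [0.315, 0.3281, 0.405]
ee_rot: [[0.923, -0.384, 0.0], [-0.384, -0.923, 0.0], [0.0, -0.0, -1.0]]
wrist_force: [-0.4, -0.4, 0.3]
gripper_width: 0.515
gripper_force: 0.0
```

>>> {"api": "jog_arm", "payload": {"increments": [[0.82,1,0,0],[0.82,1,0,0],[0.82,1,0,0],[0.82,1,0,0],[0.82,1,0,0],[0.82,1,0,0],[0.82,1,0,0],[0.82,1,0,0],[0.82,1,0,0],[0.82,1,0,0]]}}

```text
time_s: 3.5
tcp_pos: [0.3893, 0.0804, 0.4051]
ee_rot: [[0.923, -0.384, 0.001], [-0.384, -0.923, 0.0], [0.001, -0.001, -1.0]]
wrist_force: [-0.0, 0.2, -1.0]
gripper_width: 0.519
gripper_force: 0.0
```

>>> {"api": "jog_arm", "payload": {"increments": [[0.82,1,0,0],[0.82,1,0,0],[0.82,1,0,0],[0.82,1,0,0],[0.82,1,0,0],[0.82,1,0,0],[0.82,1,0,0],[0.82,1,0,0],[0.82,1,0,0],[0.82,1,0,0]]}}

```text
time_s: 4.5
tcp_pos: [0.4639, -0.1673, 0.405]
ee_rot: [[0.923, -0.385, 0.001], [-0.385, -0.923, -0.0], [0.0, -0.0, -1.0]]
wrist_force: [0.3, 0.4, 0.9]
gripper_width: 0.515
gripper_force: 0.0
```

>>> {"api": "jog_arm", "payload": {"increments": [[0.82,1,0,-0.8],[0.82,1,0,-0.8],[0.82,1,0,-0.8],[0,0,0,-0.8],[0,0,0,-0.8],[0,0,0,0],[0,0,0,0]]}}

```text
time_s: 5.2
tcp_pos: [0.4907, -0.2388, 0.4048]
ee_rot: [[0.997, -0.076, 0.0], [-0.076, -0.997, -0.0], [0.0, 0.0, -1.0]]
wrist_force: [-0.0, -0.1, -0.0]
gripper_width: 0.518
gripper_force: 0.0
```

```bash
cat >> h.py <<'E'
def wcal(s):
    k=eyes.get_calibration("wrist");T=np.eye(4);T[:3,:3]=s["ee_rot"];T[:3,3]=s["tcp_pos"];return np.array(k["camera_matrix"]),T@np.array(k["T_tool_cam"])
def wray(s,uv,z):
    K,M=wcal(s);d=M[:3,:3]@np.linalg.inv(K)@np.array([uv[0],uv[1],1.]);return M[:3,3]+d*(z-M[2,3])/d[2]
def wproj(s,X):
    K,M=wcal(s);p=K@(M[:3,:3].T@(np.array(X)-M[:3,3]));return p[:2]/p[2]
E
python3 - <<'E'
from h import *
s=sense();im=eyes.capture("wrist");cv2.imwrite("pics/w1.png",im)
print(s["time_s"],s["tcp_pos"],np.round(s["ee_rot"],3),s["gripper_width"])
print(wproj(s,[.503,-.293,.026]))
for d in eyes.outline_of("wrist","loose_key")[:3]:
    ys,xs=np.nonzero(d["mask"]);print(d["conf"],xs.mean(),ys.mean(),len(xs),wray(s,(xs.mean(),ys.mean()),.024))
E
```

```text
5.2 [ 0.49070008 -0.23875272  0.40484153] [[ 0.997 -0.076  0.   ]
 [-0.076 -0.997 -0.   ]
 [ 0.     0.    -1.   ]] 0.5177383006873499
[361.63315687 165.13137703]
0.92 354.2041025641026 164.7825641025641 975 [ 0.50372572 -0.28409556  0.024     ]
0.9 278.3815028901734 177.557225433526 865 [ 0.49467248 -0.18846913  0.024     ]
```

View pics/w1.png

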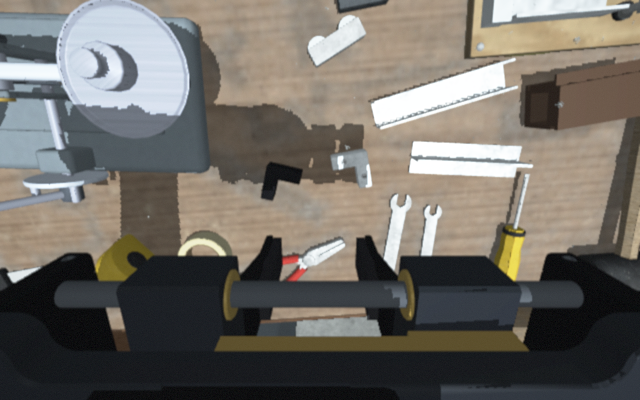

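The metal key shows at wrist (354,165), with the black decoy at (280,178) and the plier and spanners clear of it. I'll fit the key's pose by matching an L-prism silhouette to the masks.

```bash
cat >> h.py <<'E'
from scipy.optimize import minimize
def sil(pr,x,y,a,z0):
    m=np.zeros((400,640),np.uint8);c,s=np.cos(a),np.sin(a)
    for (x0,x1,y0,y1) in((-.0225,-.005,-.0225,.0225),(-.0225,.0225,.006,.0225)):
        P=[pr([x+c*u-s*v,y+s*u+c*v,z]) for u in(x0,x1) for v in(y0,y1) for z in(z0,z0+.026)]
        cv2.fillConvexPoly(m,cv2.convexHull(np.round(np.array(P)*16).astype(np.int32)),255,cv2.LINE_AA,4)
    return m/255.
def fit(mask,pr,g,z0):
    M=cv2.GaussianBlur(mask.astype(float),(0,0),1)
    f=lambda p:((cv2.GaussianBlur(sil(pr,p[0],p[1],p[2],z0),(0,0),1)-M)**2).sum()
    best=min((minimize(f,[g[0],g[1],np.radians(a)],method="Nelder-Mead",options=dict(initial_simplex=[[g[0]+d[0],g[1]+d[1],np.radians(a)+d[2]] for d in((0,0,0),(.006,0,0),(0,.006,0),(0,0,.15))])) for a in g[2]),key=lambda q:q.fun)
    return best.x[0],best.x[1],np.degrees(best.x[2])%360,best.fun,M.sum()
E
python3 - <<'E'
from h import *
s=sense();eyes.capture("wrist")
near=lambda L,p:min(L,key=lambda d:np.hypot(*(np.argwhere(d["mask"]).mean(0)[::-1]-p)))["mask"]
print("w",fit(near(eyes.outline_of("wrist","loose_key"),(354,165)),lambda X:wproj(s,X),(.503,-.288,(170,190,10)),0))
for c,p in(("top",(384,213)),("scene",(374,271))):
    eyes.capture(c);print(c,fit(near(eyes.outline_of(c,"loose_key"),p),lambda X:proj(c,X),(.503,-.29,(170,190,10)),0))
E
```

```text
Traceback (most recent call last):
  File "h.py", line 24, in fit
    best=min((minimize(f,[g[0],g[1],np.radians(a)],method="Nelder-Mead",options=dict(initial_simplex=[[g[0]+d[0],g[1]+d[1],np.radians(a)+d[2]] for d in((0,0,0),(.006,0,0),(0,.006,0),(0,0,.15))])) for a in g[2]),key=lambda q:q.fun)
  File "h.py", line 24, in <genexpr>
    best=min((minimize(f,[g[0],g[1],np.radians(a)],method="Nelder-Mead",options=dict(initial_simplex=[[g[0]+d[0],g[1]+d[1],np.radians(a)+d[2]] for d in((0,0,0),(.006,0,0),(0,.006,0),(0,0,.15))])) for a in g[2]),key=lambda q:q.fun)
              ~~~~~~~~^^^^^^^^^^^^^^^^^^^^^^^^^^^^^^^^^^^^^^^^^^^^^^^^^^^^^^^^^^^^^^^^^^^^^^^^^^^^^^^^^^^^^^^^^^^^^^^^^^^^^^^^^^^^^^^^^^^^^^^^^^^^^^^^^^^^^^^^^^^^^^^^^^^^^^^^^^^^^^^^^^^^^^^^^^^^^
  File "h.py", line 23, in <lambda>
    f=lambda p:((cv2.GaussianBlur(sil(pr,p[0],p[1],p[2],z0),(0,0),1)-M)**2).sum()
                                  ~~~^^^^^^^^^^^^^^^^^^^^^^
  File "h.py", line 18, in sil
    P=[pr([x+c*u-s*v,y+s*u+c*v,z]) for u in(x0,x1) for v in(y0,y1) for z in(z0,z0+.026)]
       ~~^^^^^^^^^^^^^^^^^^^^^^^^^
  File "h.py", line 13, in wproj
    K,M=wcal(s);p=K@(M[:3,:3].T@(np.array(X)-M[:3,3]));return p[:2]/p[2]
        ~~~~^^^
  File "h.py", line 9, in wcal
    k=eyes.get_calibration("wrist");T=np.eye(4);T[:3,:3]=s["ee_rot"];T[:3,3]=s["tcp_pos"];return np.array(k["camera_matrix"]),T@np.array(k["T_tool_cam"])
ValueError: time passes only in moves, steps and waits
```

```bash
python3 - <<'E'
t=open("h.py").read()
t=t.replace("eyes.get_calibration(","cal(")
t=t.replace("def proj","import functools\n@functools.lru_cache\ndef cal(c): return eyes.get_calibration(c)\ndef proj",1)
open("h.py","w").write(t)
E
cat > run.py <<'E'
from h import *
s=sense();s={k:np.array(s[k]) for k in("ee_rot","tcp_pos","time_s")};eyes.capture("wrist")
near=lambda L,p:min(L,key=lambda d:np.hypot(*(np.argwhere(d["mask"]).mean(0)[::-1]-p)))["mask"]
print(s["time_s"],"w",fit(near(eyes.outline_of("wrist","loose_key"),(354,165)),lambda X:wproj(s,X),(.503,-.288,(170,190,10)),0))
for c,p in(("top",(384,213)),("scene",(374,271))):
    eyes.capture(c);print(c,fit(near(eyes.outline_of(c,"loose_key"),p),lambda X:proj(c,X),(.503,-.29,(170,190,10)),0))
E
python3 run.py
```

```text
5.4 w (np.float64(0.49609233077068), np.float64(-0.2797897981098), np.float64(187.0821264401429), np.float64(36.31173041874902), np.float64(942.0000000000001))Traceback (most recent call last):
  File "run.py", line 6, in <module>
    eyes.capture(c);print(c,fit(near(eyes.outline_of(c,"loose_key"),p),lambda X:proj(c,X),(.503,-.29,(170,190,10)),0))
                                ~~~~^^^^^^^^^^^^^^^^^^^^^^^^^^^^^^^^^^
  File "run.py", line 3, in <lambda>
    near=lambda L,p:min(L,key=lambda d:np.hypot(*(np.argwhere(d["mask"]).mean(0)[::-1]-p)))["mask"]
                    ~~~^^^^^^^^^^^^^^^^^^^^^^^^^^^^^^^^^^^^^^^^^^^^^^^^^^^^^^^^^^^^^^^^^^^^
ValueError: min() iterable argument is empty
```

The wrist fit is tight: key centre (0.496,-0.280), yaw 187°. I'll grasp the -x leg, turning the tool by -2.5 units, then look again from lower down.

>>> {"api": "jog_arm", "payload": {"increments": [[0,0,0,-0.83],[0,0,0,-0.83],[0,0,0,-0.84],[-0.1,0.7,0.9,0],[-0.1,0.7,1,0],[-0.1,0.7,1,0],[-0.14,0.7,1,0],[0,0,1,0],[0,0,1,0],[0,0,1,0]]}}

```text
time_s: 6.6
tcp_pos: [0.489, -0.2956, 0.266]
ee_rot: [[0.992, 0.124, 0.0], [0.124, -0.992, -0.0], [0.0, 0.0, -1.0]]
wrist_force: [0.1, 0.2, -0.5]
gripper_width: 0.52
gripper_force: 0.0
```

>>> {"api": "jog_arm", "payload": {"increments": [[0,0,0.3,0],[0,0,0,0],[0,0,0,0]]}}

```text
time_s: 6.9
tcp_pos: [0.4895, -0.2956, 0.2617]
ee_rot: [[0.992, 0.125, 0.001], [0.125, -0.992, -0.001], [0.001, 0.001, -1.0]]
wrist_force: [0.2, 0.4, 0.3]
gripper_width: 0.52
gripper_force: 0.0
```

Run:
```python
from h import *
s=sense();s={k:np.array(s[k]) for k in("ee_rot","tcp_pos","time_s")};im=eyes.capture("wrist");print(s)
p=wproj(s,(.501,-.285,.02));print(p)
near=lambda L,p:min(L,key=lambda d:np.hypot(*(np.argwhere(d["mask"]).mean(0)[::-1]-p)))["mask"]
m=near(eyes.outline_of("wrist","loose_key"),p)
q=fit(m,lambda X:wproj(s,X),(.497,-.28,(187,)),0);print(q)
v=im.copy()
for mm,col in((m.astype(np.uint8),(0,255,0)),((sil(lambda X:wproj(s,X),q[0],q[1],np.radians(q[2]),0)>.5).astype(np.uint8),(0,0,255))):
    cv2.drawContours(v,cv2.findContours(mm,0,1)[0],-1,col,1)
cv2.imwrite("pics/w2.png",v)
```

```text
{'ee_rot': array([[ 9.92118016e-01,  1.25298696e-01,  1.44169863e-03],
       [ 1.25299928e-01, -9.92118587e-01, -7.98406206e-04],
       [ 1.33029676e-03,  9.72757916e-04, -9.99998642e-01]]), 'tcp_pos': array([ 0.48949833, -0.29557008,  0.26165579]), 'time_s': array(6.9)}
[306.83240168 202.78038635]
(np.float64(0.4957529808618204), np.float64(-0.27997109620395144), np.float64(185.868252276422), np.float64(147.06794652268172), np.float64(2228.0))
```

View pics/w2.png

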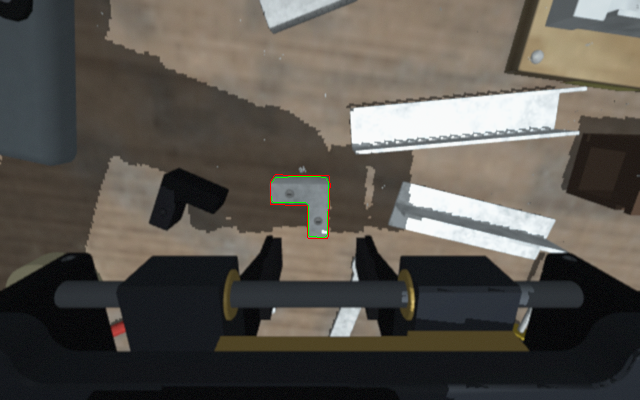

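The key is centred between the fingers: leg at (318,220), fit on the outline. I'll lower, grip and lift.

>>> {"api": "jog_arm", "payload": {"increments": [[0,0,0.9,0],[0,0,0.9,0],[0,0,0.8,0],[0,0,0.6,0],[0,0,0.4,0],[0,0,0.2,0],[0,0,0,0],[0,0,0,0]]}}

```text
time_s: 7.8
tcp_pos: [0.4893, -0.2956, 0.1853]
ee_rot: [[0.992, 0.125, 0.001], [0.125, -0.992, -0.0], [0.001, 0.001, -1.0]]
wrist_force: [0.4, 0.1, 0.9]
gripper_width: 0.516
gripper_force: 0.0
```

>>> {"api": "jog_arm", "payload": {"increments": [[0,0,0,0],[0,0,0,0],[0,0,0,0],[0,0,0,0],[0,0,0,0],[0,0,0,0],[0,0,0,0]], "grip": 5}}

```text
time_s: 8.5
tcp_pos: [0.489, -0.2955, 0.1849]
ee_rot: [[0.992, 0.125, 0.0], [0.125, -0.992, -0.0], [0.0, 0.0, -1.0]]
wrist_force: [-0.6, 1.5, 1.0]
gripper_width: 0.184
gripper_force: 30.0
```

>>> {"api": "jog_arm", "payload": {"increments": [[0,0,-0.3,0],[0,0,-0.8,0],[0,0,-1,0],[0,0,-1,0],[0,0,-1,0],[0,0,-1,0],[0,0,-1,0],[0,0,-1,0],[0,0,-1,0],[0,0,-1,0]]}}

```text
time_s: 9.5
tcp_pos: [0.4887, -0.2953, 0.3677]
ee_rot: [[0.992, 0.125, -0.0], [0.125, -0.992, 0.0], [-0.0, -0.0, -1.0]]
wrist_force: [-0.0, 0.1, -0.1]
gripper_width: 0.187
gripper_force: 30.0
```

Run:
```python
from h import *
s=sense();s={k:np.array(s[k]) for k in("ee_rot","tcp_pos","time_s","gripper_width","gripper_force")};im=eyes.capture("wrist");print(s)
cv2.imwrite("pics/w3.png",im)
for d in eyes.outline_of("wrist","loose_key")[:2]:
    for dz in(.185,):
        print(d["conf"],fit(d["mask"],lambda X:wproj(s,X),(.496,-.28,(187,)),s["tcp_pos"][2]-dz))
eyes.capture("top")
for n in("key_in_dish","loose_key"):
  for d in eyes.outline_of("top",n):
    ys,xs=np.nonzero(d["mask"]);print(n,d["conf"],xs.mean(),ys.mean(),len(xs),ray("top",(xs.mean(),ys.mean()),.155))
    if abs(xs.mean()-208)<30 and ys.mean()<180: print(fit(d["mask"],lambda X:proj("top",X),(.665,.17,(0,90,-60,180,225)),.129))
```

```text
{'ee_rot': array([[ 9.92193387e-01,  1.24708755e-01, -9.08809530e-05],
       [ 1.24708776e-01, -9.92193351e-01,  2.73725873e-04],
       [-5.60354644e-05, -2.82922653e-04, -9.99999958e-01]]), 'tcp_pos': array([ 0.48865628, -0.29533472,  0.36773389]), 'time_s': array(9.5), 'gripper_width': array(0.18692428), 'gripper_force': array(29.984653)}
0.83 (np.float64(0.3177396568951213), np.float64(-0.27320527584435295), np.float64(163.05227923017517), np.float64(1117.7307448267136), np.float64(1206.0000000000002))
0.81 (np.float64(0.49594692235525717), np.float64(-0.2803073574664994), np.float64(188.39533329442654), np.float64(736.014668584413), np.float64(4589.000000000001))
key_in_dish 0.73 207.21212121212122 142.27272727272728 264 [0.67519599 0.16989032 0.155     ]
(np.float64(0.6703023710365986), np.float64(0.1709975880624415), np.float64(223.2913823874166), np.float64(9.030767383673632), np.float64(264.00000000000006))
```

Gripped at 16 mm, which is the leg's width, and lifted. The key already in the dish is at (0.670,0.171), yaw 223°. I'll place the loose key at about (0.611,0.173), lever side, which means TCP (0.604,0.158).

>>> {"api": "jog_arm", "payload": {"increments": [[0,0,-0.8,0],[0,0,-0.8,0],[0.38,-0.99,0,0],[0.39,-0.99,0,0],[0.39,-0.99,0,0],[0.39,-0.99,0,0],[0.39,-0.99,0,0],[0.39,-0.99,0,0],[0.39,-0.99,0,0],[0.39,-0.99,0,0]]}}

```text
time_s: 10.75
tcp_pos: [0.5308, -0.1296, 0.3971]
ee_rot: [[0.992, 0.125, -0.003], [0.125, -0.992, 0.0], [-0.003, -0.001, -1.0]]
wrist_force: [0.7, -0.1, -0.1]
gripper_width: 0.189
gripper_force: 30.0
```

>>> {"api": "jog_arm", "payload": {"increments": [[0.39,-0.99,0,0],[0.39,-0.99,0,0],[0.39,-0.99,0,0],[0.39,-0.99,0,0],[0.39,-0.99,0,0],[0.39,-0.99,0,0],[0.39,-0.99,0,0],[0.39,-0.99,0,0],[0.39,-0.99,0,0],[0.39,-0.99,0,0]]}}

```text
time_s: 11.75
tcp_pos: [0.5835, 0.0765, 0.3969]
ee_rot: [[0.992, 0.125, -0.003], [0.125, -0.992, -0.001], [-0.003, 0.001, -1.0]]
wrist_force: [0.2, -0.6, -0.2]
gripper_width: 0.188
gripper_force: 30.0
```

>>> {"api": "jog_arm", "payload": {"increments": [[0.39,-0.99,0,0],[0.39,-0.99,0,0],[0.39,-0.99,0,0],[0.39,-0.99,0,0],[0,0,0,0],[0,0,0,0]]}}

```text
time_s: 12.35
tcp_pos: [0.6048, 0.159, 0.3984]
ee_rot: [[0.992, 0.126, -0.001], [0.126, -0.992, -0.0], [-0.001, 0.0, -1.0]]
wrist_force: [0.0, -0.4, -0.6]
gripper_width: 0.186
gripper_force: 30.0
```

Run:
```python
from h import *
s=sense();im=eyes.capture("wrist");print(s["time_s"],s["tcp_pos"],s["wrist_force"],s["gripper_width"])
cv2.imwrite("pics/w4.png",im)
```

```text
12.35 [0.60478478 0.15900432 0.3983691 ] [ 0.02477185 -0.37161458 -0.58481649] 0.18564366800814264
```

View pics/w4.png

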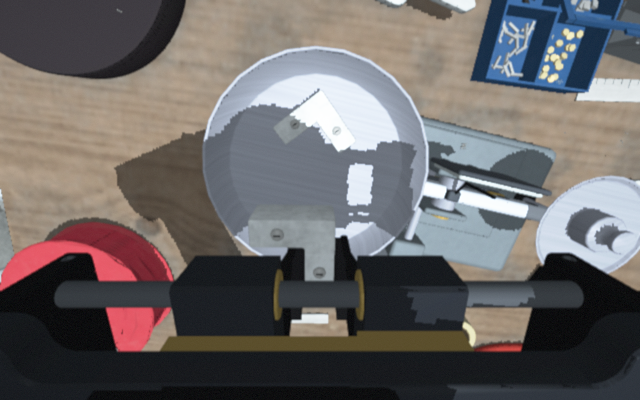

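The wrist view shows the other key at (318,120), the held key at (292,240) and the dish rim centred near (316,155). A quick check of the dish centre, then down.

Run:
```python
from h import *
s=sense()
for uv in((203,155),(428,155),(316,47)): print(np.round(wray(s,uv,.148),4))
print(wproj(s,(.641,.1665,.148)))
```

```text
[0.6417 0.2543 0.148 ]
[0.6639 0.0792 0.148 ]
[0.7284 0.1758 0.148 ]
[314.04274718 169.69509634]
```

>>> {"api": "jog_arm", "payload": {"increments": [[0,0,0.8,0],[0,0,0.8,0],[0,0,0.8,0],[0,0,0.5,0],[0,0,0.4,0],[0,0,0.25,0],[0,0,0.15,0],[0,0,0,0],[0,0,0,0]]}}

```text
time_s: 13.3
tcp_pos: [0.6048, 0.1582, 0.3253]
ee_rot: [[0.992, 0.125, 0.001], [0.125, -0.992, 0.0], [0.001, -0.0, -1.0]]
wrist_force: [-0.2, 0.3, -0.7]
gripper_width: 0.19
gripper_force: 30.0
```

>>> {"api": "jog_arm", "payload": {"increments": [[0,0,0.15,0],[0,0,0.15,0],[0,0,0.1,0],[0,0,0.05,0],[0,0,0,0]]}}

```text
time_s: 13.8
tcp_pos: [0.6046, 0.1581, 0.3155]
ee_rot: [[0.992, 0.125, -0.0], [0.125, -0.992, -0.0], [-0.0, 0.0, -1.0]]
wrist_force: [0.1, 0.1, -0.9]
gripper_width: 0.187
gripper_force: 30.0
```

>>> {"api": "jog_arm", "payload": {"increments": [[0,0,0.05,0],[0,0,0,0]]}}

```text
time_s: 14.0
tcp_pos: [0.6047, 0.1581, 0.3147]
ee_rot: [[0.992, 0.125, -0.0], [0.125, -0.992, -0.0], [-0.0, 0.0, -1.0]]
wrist_force: [-0.2, -0.3, -0.5]
gripper_width: 0.186
gripper_force: 30.0
```

>>> {"api": "jog_arm", "payload": {"increments": [[0,0,0,0],[0,0,0,0],[0,0,0,0],[0,0,0,0],[0,0,0,0]], "grip": 30}}

```text
time_s: 14.5
tcp_pos: [0.6047, 0.1581, 0.3148]
ee_rot: [[0.992, 0.125, 0.0], [0.125, -0.992, 0.0], [0.0, -0.0, -1.0]]
wrist_force: [0.3, -0.2, -0.6]
gripper_width: 0.343
gripper_force: 0.0
```

>>> {"api": "jog_arm", "payload": {"increments": [[0,0,-0.2,0],[0,0,-0.4,0],[0,0,-0.8,0],[0,0,-1,0],[0,0,-1,0],[0,0,-0.9,0],[0,0,0,0],[0,0,0,0]]}}

```text
time_s: 15.3
tcp_pos: [0.6044, 0.1581, 0.401]
ee_rot: [[0.992, 0.125, 0.0], [0.125, -0.992, 0.001], [0.001, -0.001, -1.0]]
wrist_force: [0.7, 0.6, -0.7]
gripper_width: 0.345
gripper_force: 0.0
```

Run:
```python
from h import *
s=sense();s={k:np.array(s[k]) for k in("ee_rot","tcp_pos","time_s")};im=eyes.capture("wrist");print(s)
for d in eyes.outline_of("wrist","loose_key")[:3]:
    print(d["conf"],np.argwhere(d["mask"]).mean(0),fit(d["mask"],lambda X:wproj(s,X),(.611,.173,(187,)),.129))
a=im[30:330,150:490];t=cv2.resize(eyes.capture("top")[110:230,165:285],(300,300));eyes.capture("scene")
cv2.imwrite("pics/c5.png",np.hstack([a,t]))
for c in("top","scene"):
  for d in eyes.outline_of(c,"lever_ball")[:3]:
    ys,xs=np.nonzero(d["mask"]);print(c,d["conf"],xs.min(),xs.max(),ys.min(),ys.max())
print(proj("top",(.508,.09,.129)),proj("scene",(.508,.09,.129)))
```

```text
{'ee_rot': array([[ 9.92190828e-01,  1.24728470e-01,  4.11536000e-04],
       [ 1.24728122e-01, -9.92190648e-01,  7.82853193e-04],
       [ 5.05966251e-04, -7.25409645e-04, -9.99999609e-01]]), 'tcp_pos': array([0.60441046, 0.15809573, 0.40096509]), 'time_s': array(15.3)}
0.57 [193.23061328 306.28991384] (np.float64(0.61214472426497), np.float64(0.17335385137562748), np.float64(186.30318829469795), np.float64(186.92322076363052), np.float64(1973.0000000000005))
0.51 [220.46127946 412.21212121] (np.float64(0.6032902247887038), np.float64(0.1593290796250894), np.float64(201.14138222039853), np.float64(2445.551916984328), np.float64(297.0))
0.45 [273.29559748 535.61006289] (np.float64(0.6032902247887038), np.float64(0.1593290796250894), np.float64(201.14138222039853), np.float64(2330.151073157849), np.float64(159.0))
top 0.69 237 266 175 216
scene 0.65 294 347 153 190
[241.33678508 209.93553602] [297.44043678 156.41267435]
```

View pics/c5.png

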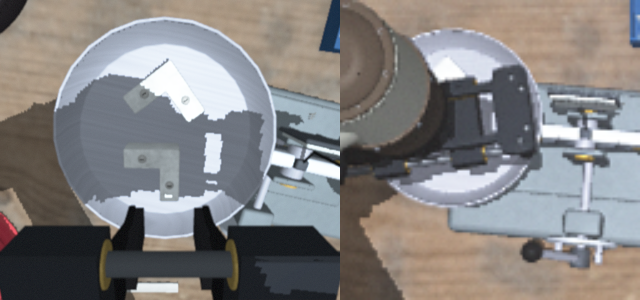

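Both keys lie flat in the dish, the loose one released at (0.612,0.173). The lever is still locked with its ball at about (0.508,0.090). Next I'll hover over the ball with the fingers straddling it along the scale's y.

>>> {"api": "jog_arm", "payload": {"increments": [[0,0,0,0.7],[0,0,0,0.7],[0,0,0,0.7],[0,0,0,0.71],[-0.9,0.78,0,0],[-0.9,0.77,0,0],[-0.9,0.77,0,0],[-0.9,0.77,0,0],[-0.86,0.77,0,0],[0,0,0,0]], "grip": 42}}

```text
time_s: 16.6
tcp_pos: [0.5063, 0.0888, 0.4008]
ee_rot: [[0.995, -0.1, -0.001], [-0.1, -0.995, -0.0], [-0.001, 0.0, -1.0]]
wrist_force: [0.6, 0.0, 0.6]
gripper_width: 0.482
gripper_force: 0.0
```

>>> {"api": "jog_arm", "payload": {"increments": [[0,0,0.9,0],[0,0,0.9,0],[0,0,0.7,0],[0,0,0.3,0],[0,0,0,0],[0,0,0,0]]}}

```text
time_s: 17.2
tcp_pos: [0.5087, 0.0905, 0.3452]
ee_rot: [[0.995, -0.099, 0.001], [-0.099, -0.995, 0.0], [0.001, -0.0, -1.0]]
wrist_force: [-0.1, 0.6, 0.2]
gripper_width: 0.483
gripper_force: 0.0
```

Run:
```python
from h import *
s=sense();im=eyes.capture("wrist");print(s["time_s"],s["tcp_pos"],np.round(s["ee_rot"],3),wproj(s,(.508,.09,.129)))
cv2.imwrite("pics/w6.png",im)
```

```text
17.2 [0.50872267 0.09045292 0.34520996] [[ 0.995 -0.099  0.001]
 [-0.099 -0.995  0.   ]
 [ 0.001 -0.    -1.   ]] [319.53708605 231.09636157]
```

View pics/w6.png

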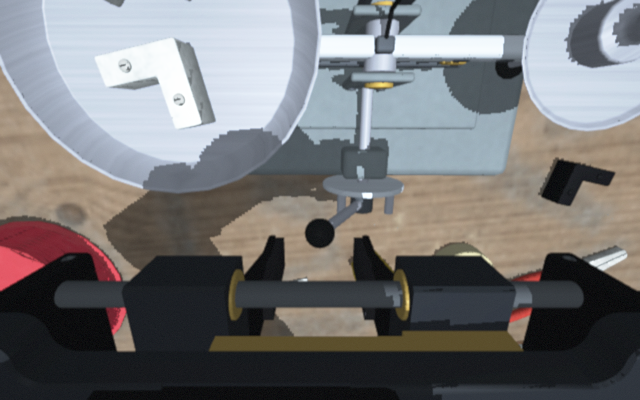

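The ball is at (320,233), predicted at (319.5,231), and centred between the fingers. I'll lower and ease the lever over.

>>> {"api": "jog_arm", "payload": {"increments": [[0,0,0.8,0],[0,0,0.8,0],[0,0,0.5,0],[0,0,0.2,0],[0,0,0,0],[0,0.2,0,0],[0,0.2,0,0],[0,0.2,0,0],[0,0.2,0,0]]}}

```text
time_s: 18.15
tcp_pos: [0.5072, 0.0746, 0.2999]
ee_rot: [[0.995, -0.099, 0.004], [-0.099, -0.995, 0.002], [0.003, -0.003, -1.0]]
wrist_force: [-1.3, 3.5, 3.7]
gripper_width: 0.481
gripper_force: 2.1
```

>>> {"api": "jog_arm", "payload": {"increments": [[0,0.4,0,0],[0,0.4,0,0],[0,0.4,0,0],[0,0.4,0,0],[0,0.4,0,0],[0,0.2,0,0],[0,0,0,0]]}}

```text
time_s: 18.85
tcp_pos: [0.5018, 0.0295, 0.2983]
ee_rot: [[0.995, -0.101, -0.002], [-0.101, -0.995, -0.001], [-0.002, 0.001, -1.0]]
wrist_force: [-0.7, 0.0, 0.8]
gripper_width: 0.481
gripper_force: 0.0
```

>>> {"api": "jog_arm", "payload": {"increments": [[0,0.3,0,0],[0,0.3,0,0],[0,0.3,0,0],[0,0.2,0,0],[0,0.15,0,0],[0,0.1,0,0],[0,0,0,0]]}}

```text
time_s: 19.55
tcp_pos: [0.4997, 0.0034, 0.2989]
ee_rot: [[0.995, -0.1, 0.0], [-0.1, -0.995, -0.0], [0.0, 0.0, -1.0]]
wrist_force: [-0.8, 2.3, 0.4]
gripper_width: 0.481
gripper_force: 0.5
```

>>> {"api": "jog_arm", "payload": {"increments": [[0,0.1,0,0],[0,0.05,0,0],[0,0,0,0]]}}

```text
time_s: 19.85
tcp_pos: [0.4994, 0.0006, 0.2989]
ee_rot: [[0.995, -0.099, 0.0], [-0.099, -0.995, 0.0], [0.0, -0.0, -1.0]]
wrist_force: [-0.9, 1.8, -0.9]
gripper_width: 0.484
gripper_force: 0.8
```

>>> {"api": "jog_arm", "payload": {"increments": [[0,0.1,0,0],[0,0,0,0]]}}

```text
time_s: 20.05
tcp_pos: [0.4991, -0.0014, 0.2988]
ee_rot: [[0.995, -0.099, 0.0], [-0.099, -0.995, 0.0], [0.0, -0.0, -1.0]]
wrist_force: [-0.0, 2.7, -0.4]
gripper_width: 0.483
gripper_force: 1.2
```

>>> {"api": "jog_arm", "payload": {"increments": [[0,0.1,0,0],[0,0,0,0]]}}

```text
time_s: 20.25
tcp_pos: [0.499, -0.0023, 0.2987]
ee_rot: [[0.995, -0.1, 0.002], [-0.1, -0.995, 0.003], [0.001, -0.003, -1.0]]
wrist_force: [-1.1, 9.5, -0.7]
gripper_width: 0.485
gripper_force: 4.2
```

The stop is felt: the force jumped to 9.5 N. I'll back off slightly, let the beam settle and look.

>>> {"api": "jog_arm", "payload": {"increments": [[0,-0.2,0,0],[0,0,0,0],[0,0,0,0],[0,0,0,0],[0,0,0,0],[0,0,0,0],[0,0,0,0],[0,0,0,0],[0,0,0,0],[0,0,0,0]]}}

```text
time_s: 21.25
tcp_pos: [0.4993, 0.0007, 0.2988]
ee_rot: [[0.995, -0.099, 0.0], [-0.099, -0.995, 0.0], [0.0, -0.0, -1.0]]
wrist_force: [0.1, 0.0, 0.3]
gripper_width: 0.482
gripper_force: 0.0
```

>>> {"api": "jog_arm", "payload": {"increments": [[0,0,0,0],[0,0,0,0],[0,0,0,0],[0,0,0,0],[0,0,0,0],[0,0,0,0],[0,0,0,0],[0,0,0,0],[0,0,0,0],[0,0,0,0]]}}

```text
time_s: 22.25
tcp_pos: [0.4993, 0.0006, 0.2987]
ee_rot: [[0.995, -0.099, -0.0], [-0.099, -0.995, -0.0], [-0.0, 0.0, -1.0]]
wrist_force: [-0.7, 0.4, 0.1]
gripper_width: 0.484
gripper_force: 0.0
```

>>> {"api": "jog_arm", "payload": {"increments": [[0,0,0,0],[0,0,0,0],[0,0,0,0],[0,0,0,0],[0,0,0,0],[0,0,0,0],[0,0,0,0],[0,0,0,0],[0,0,0,0],[0,0,0,0]]}}

```text
time_s: 23.25
tcp_pos: [0.4993, 0.0006, 0.2987]
ee_rot: [[0.995, -0.099, -0.0], [-0.099, -0.995, -0.0], [-0.0, 0.0, -1.0]]
wrist_force: [0.3, -0.4, -0.1]
gripper_width: 0.486
gripper_force: 0.0
```

>>> {"api": "jog_arm", "payload": {"increments": [[0,0,0,0],[0,0,0,0],[0,0,0,0],[0,0,0,0],[0,0,0,0],[0,0,0,0],[0,0,0,0],[0,0,0,0],[0,0,0,0],[0,0,0,0]]}}

```text
time_s: 24.25
tcp_pos: [0.4993, 0.0006, 0.2988]
ee_rot: [[0.995, -0.099, 0.0], [-0.099, -0.995, 0.0], [0.0, -0.0, -1.0]]
wrist_force: [-1.6, 0.2, -0.3]
gripper_width: 0.484
gripper_force: 0.0
```

Run:
```python
from h import *
s=sense();w=eyes.capture("wrist");t=eyes.capture("scene");print(s["time_s"])
cv2.imwrite("pics/c7.png",np.hstack([cv2.resize(w,(480,300)),cv2.resize(t[105:225,270:390],(300,300),interpolation=cv2.INTER_CUBIC)]))
```

```text
24.25
```

View pics/c7.png

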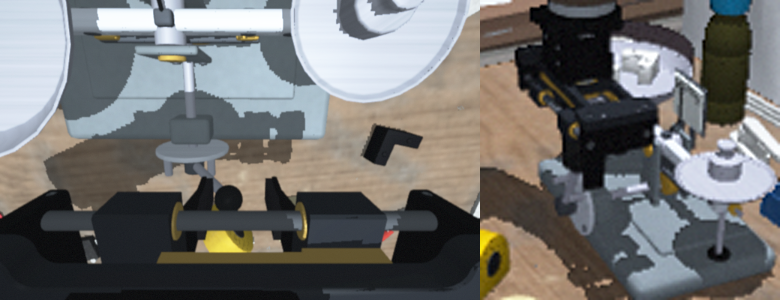

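The lever is fully over: ball at the left finger, crop (228,195). The beam has had about 4 s to settle and the pans look level. Easing the lever back.

>>> {"api": "jog_arm", "payload": {"increments": [[0,-0.3,0,0],[0,-0.2,0,0],[0,-0.2,0,0],[0,-0.2,0,0],[0,-0.3,0,0],[0,-0.4,0,0],[0,-0.4,0,0],[0,-0.4,0,0],[0,-0.4,0,0],[0,-0.4,0,0]]}}

```text
time_s: 25.35
tcp_pos: [0.5057, 0.0652, 0.2986]
ee_rot: [[0.995, -0.099, -0.0], [-0.099, -0.995, 0.0], [-0.0, -0.0, -1.0]]
wrist_force: [0.2, -2.5, 1.0]
gripper_width: 0.483
gripper_force: 1.0
```

>>> {"api": "jog_arm", "payload": {"increments": [[0,-0.4,0,0],[0,-0.4,0,0],[0,-0.3,0,0],[0,-0.2,0,0],[0,-0.15,0,0],[0,-0.1,0,0],[0,0,0,0]]}}

```text
time_s: 26.05
tcp_pos: [0.5086, 0.0953, 0.2987]
ee_rot: [[0.995, -0.1, -0.0], [-0.1, -0.995, 0.0], [-0.0, -0.0, -1.0]]
wrist_force: [-0.2, -1.1, 0.5]
gripper_width: 0.486
gripper_force: 0.7
```

>>> {"api": "jog_arm", "payload": {"increments": [[0,-0.1,0,0],[0,0,0,0]]}}

```text
time_s: 26.25
tcp_pos: [0.5089, 0.0972, 0.2988]
ee_rot: [[0.995, -0.1, -0.0], [-0.1, -0.995, 0.0], [-0.0, -0.0, -1.0]]
wrist_force: [-1.0, -2.9, -0.2]
gripper_width: 0.483
gripper_force: 0.9
```

>>> {"api": "jog_arm", "payload": {"increments": [[0,-0.1,0,0],[0,0,0,0]]}}

```text
time_s: 26.45
tcp_pos: [0.5092, 0.0993, 0.2988]
ee_rot: [[0.995, -0.099, 0.0], [-0.099, -0.995, 0.0], [0.0, -0.0, -1.0]]
wrist_force: [-0.7, -2.0, -1.2]
gripper_width: 0.482
gripper_force: 0.9
```

>>> {"api": "jog_arm", "payload": {"increments": [[0,-0.1,0,0],[0,0,0,0]]}}

```text
time_s: 26.65
tcp_pos: [0.5093, 0.1006, 0.2987]
ee_rot: [[0.995, -0.099, -0.001], [-0.099, -0.995, -0.002], [-0.001, 0.002, -1.0]]
wrist_force: [-0.5, -5.3, -0.2]
gripper_width: 0.483
gripper_force: 2.6
```

>>> {"api": "jog_arm", "payload": {"increments": [[0,-0.06,0,0],[0,0,0,0]]}}

```text
time_s: 26.85
tcp_pos: [0.5094, 0.1011, 0.2986]
ee_rot: [[0.995, -0.099, -0.002], [-0.099, -0.995, -0.004], [-0.001, 0.004, -1.0]]
wrist_force: [1.4, -8.7, -0.5]
gripper_width: 0.482
gripper_force: 4.1
```

>>> {"api": "jog_arm", "payload": {"increments": [[0,0.3,0,0],[0,0.25,0,0],[0,0,0,0],[0,0,-0.5,0],[0,0,-1,0],[0,0,-1,0],[0,0,-1,0],[0,0,-1,0],[0,0,-0.5,0],[0,0,0,0]]}}

```text
time_s: 27.85
tcp_pos: [0.5086, 0.0917, 0.4007]
ee_rot: [[0.995, -0.099, 0.004], [-0.099, -0.995, 0.002], [0.004, -0.002, -1.0]]
wrist_force: [0.2, -0.2, -0.7]
gripper_width: 0.484
gripper_force: 0.0
```

>>> {"api": "jog_arm", "payload": {"increments": [[-1,0,0,0],[-1,0,0,0],[-1,0,0,0],[-0.5,0,0,0],[0,0,0,0],[0,0,0,0],[0,0,0,0],[0,0,0,0],[0,0,0,0],[0,0,0,0]]}}

```text
time_s: 28.85
tcp_pos: [0.439, 0.0983, 0.3986]
ee_rot: [[0.995, -0.1, -0.0], [-0.1, -0.995, -0.0], [-0.0, 0.0, -1.0]]
wrist_force: [0.7, -0.7, 0.6]
gripper_width: 0.481
gripper_force: 0.0
```

Run:
```python
from h import *
s=sense();s={k:np.array(s[k]) for k in("ee_rot","tcp_pos","time_s")};w=eyes.capture("wrist");print(s["time_s"],wproj(s,(.508,.09,.129)))
for d in eyes.outline_of("wrist","lever_ball")[:2]:
    ys,xs=np.nonzero(d["mask"]);print(d["conf"],xs.min(),xs.max(),ys.min(),ys.max())
t=eyes.capture("top")
cv2.imwrite("pics/c8.png",np.hstack([cv2.resize(w,(480,300)),cv2.resize(t[110:230,200:320],(300,300),interpolation=cv2.INTER_CUBIC)]))
```

```text
28.85 [320.38142434 126.32172227]
0.56 307 368 11 141
```

View pics/c8.png

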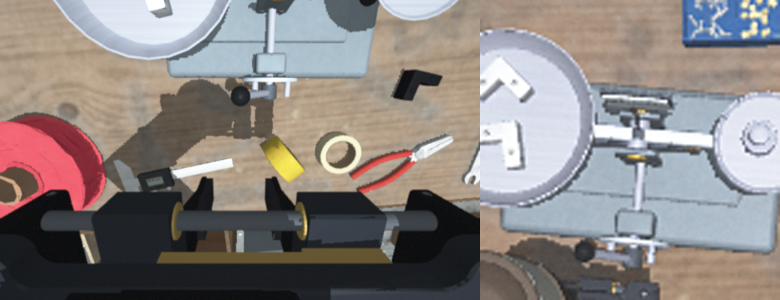

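The lever is back at its locked end: the ball at wrist (320,127) matches the prediction of (320,126). Both keys are in the dish, the check weight is on its plate, and the arm touches nothing. Handing in.

```bash
python3 -c "
from station import r
print(r.finish_job())"
```

```text
the job is handed in; nothing more can be done
None
```

I handed the job in, with no verdict returned: the loose key is in the dish beside the other one, the lever went fully over for about 4 s and is back at its locked end, and I took the beam to have settled between its stops by eye only.

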